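# Hang up the nail tote and rock the locating block out of the nailing jig

### The job

The wooden block is stuck tight between the cheeks of the nailing jig. Hang the nail tote by its bar handle on the stand's hook to get it out of the way and let go of it, without spilling the nails; then grip the block and rock it from side to side along the jig, easing it up bit by bit, until it comes free. Finish while holding the block in the gripper, upright and motionless just clear above its seat in the jig, with the tote left hanging and the other things on the bench left alone.

Things in the scene. Friction and masses are not known exactly. Their poses are not given: they have to be found in the camera images.
- jig: Box-nailing jig screwed to the bench: plywood base 200 x 230 x 18 mm. Origin: centre of its underside, on the bench; x along the 200 mm side, y along the 230 mm side towards the low fence strip, z up. The block stands off-centre at y = -62 mm between two cheeks; tallest parts there: cheek tops, 51.5 mm above the bench. Fixed blocks behind the cheeks reach 59 mm from the seat in x, 48 mm high.
- seat (a point): Centre of the block's footprint in the jig, on top of the base (18 mm above the bench); axes as the jig's. Two sprung wooden cheeks, 28 mm wide in y, pinch the block from +x and -x up to 33.5 mm above this point. Steel pins 16 mm tall stand 6 mm off the block's ends in y. Rocking goes to +y and -y, about 10 degrees each way.
- block: Beech block upright in the jig: 28 mm thick (x), 50 mm wide (y), 100 mm tall with rounded top, 0.11 kg. Origin: centre of underside, axes as the jig's when seated. The cheeks pinch it with about 45 N each: a straight pull takes 45 to 65 N; pushing its free end along y (10 to 20 N) turns it about x, and while it turns it lifts easily, a few mm a swing. It stays where it is left until it is out.
- block_foot (a point): Centre of the block's underside.
- block_grip (a point): Point on the block's axis 76 mm above its underside: a good place for the TCP, gripping across the 28 mm thickness (fingers closing along the jig's x) with room above the cheeks; grip firmly (100 N). Leaned 6 to 9 degrees each way and eased up about 4 mm a swing, the block is out after eight to ten swings.
- tote: Nail tote standing on the jig base next to the block: plywood box 150 x 84 x 60 mm holding nails, two 36 mm wide end boards rising to 144 mm with a flat wooden bar between their tops; 0.25 to 0.5 kg, centre of mass low on its mid axis. Origin: centre of underside; x along the bar, y across, z up. Symmetric under a half turn.
- tote_bar (a point): Centre of the bar handle, 128 mm above the tote's underside. Bar 134 mm long (tote's x), 14 mm thick (y), 20 mm high (z), 58 mm clear above the box rim. The hook must come under its middle, so grip it 35 mm or so to one side of the middle, from above, fingers closing along the tote's y, firmly (80 N).
- stand: Wooden stand fixed to the bench: base 130 x 120 x 20 mm, 40 mm square post 205 mm tall, with one 8 mm steel hook that points along the stand's -x axis. Origin: centre of the post, on the bench; z up.
- hook_seat (a point): Where the bar's underside rests: top of the hook's level arm, 170 mm up; axes as the stand's. The post's face is 70 mm to +x; at 16 mm to -x the tip turns up, ending 18 mm higher, 31 mm out. Bar along the stand's y: come in level from -x (bar 85 mm or more out when coming down), bar above the tip, so that the hook enters between bar and box, then lower. The box then hangs 52 mm up.
- lath: Bystander: pine lath 150 x 16 x 10 mm lying on the jig base by the fence. Origin: centre of its underside.
- lath_b: Bystander: pine lath 150 x 22 x 10 mm on the bench between jig and stand. Origin: centre of its underside.
- hammer: Bystander: hammer, 260 mm long, lying at the back. Origin: centre of its underside.
- glue: Bystander: white glue bottle, 54 mm across, 150 mm tall, at the right. Origin: centre of its underside.
- nailbox: Bystander: open wooden box 120 x 85 x 55 mm at the left. Origin: centre of its underside.
- offcut: Bystander: board offcut 150 x 100 x 24 mm at the left. Origin: centre of its underside.
- driver: Bystander: screwdriver, 200 mm long, at the right. Origin: centre of its underside.

How it is judged:
By the outcome, as a careful person would: the job done as asked, in the order asked, and still so for the second after the job is handed in, while the arm keeps its last pose, push and grip.
It also fails if it takes over 67 s, if anything falls off the work surface, if the arm or the gripper's body presses on something with over 40 N, if the wrist force passes 120 N, or if a joint passes its speed limit or range.

### The arm

A 7-joint arm with a two-finger parallel gripper is mounted at the origin on the work surface. World frame = base frame: x ahead of the robot, y to its left, z up, the work surface at z = 0. Lengths are in m, angles in rad, forces in N, time in s.
With the tool pointing down it reaches from about 0.4 to 0.85 m from the base axis. Payload 10.4 kg.
Tool frame: the origin (TCP) lies between the finger pads, 19 mm behind the fingertips; this is the grasp point; z points along the fingers, y is the line along which they close (so a half turn about z gives the same grasp; the last joint's range is limited). The gripper opens to 85 mm and grips with 20 to 120 N. Pads are 22 mm wide; open, the fingers measure 114 mm over their backs; the gripper's body (76 mm by 85 mm) begins 54 mm behind the grasp point. The pads swing forward as they close: fully open they stand 13 mm farther back than shut.
Start: joints at [-1.319, 0.332, -0.065, 1.46, 0.022, 1.35, -0.088], TCP at [0.17, 0.602, 0.25] pointing down, gripper open.
Joint ranges: [-2.6, 2.6], [-0.5, 2.12], [-1.47, 1.34], [0.16, 2.42], [-1.27, 4.41], [0.06, 2.06], [-2.6, 2.6]. Speed limits (rad/s): [2.22, 2.22, 2.79, 2.79, 3.14, 3.14, 3.14].

### API

Orientations are given as a unit quaternion [x, y, z, w].
In Python, from workcell import get_obs, camera, hand_in gives the robot as it stands. The module is installed in compiled form; this text tells all that it offers.
- The arm moves only by the tool move_arm, never from a script. Its argument "plan" is a list of rows, each an object with "delta_pos": the shift along the tool's x, y, z in a scale on which 1.0 is 800 mm, a list of three; "turn": the turn, a rotation vector about the tool's x, y, z in normalised numbers (1 is pi rad), a list of three; "fingers": the closure, from 0 (fully open) to 1 (shut). A call has 1 to 12 rows; each row is the pose to reach, as a shift and turn from the pose commanded when the call began, along the tool's axes at that moment; what a row does not reach only later rows make up. A row lasts 1/8 s, in which the tool goes at most 62.5 mm and 10.7 degrees, less where a joint would pass 70% of its speed; a pose out of reach is approached as far as the arm can. Shift and turn numbers lie between -1 and 1, and a call with a number outside is refused. A call with a gripper value outside its range is refused whole. The fingers move at their own pace and stop on an object; "force" is the grip in N (left out, the last holds). Time passes only in rows, so rows that repeat a pose let the fingers close. It gives the time, the measured TCP pose, the force, the opening and the grip force at its end, in the units of the state.
- get_obs(): the state, without advancing time (a new reading comes with each control period).
- camera(name): name is "scene" or "top"; returns a dict with "color" (480x640x3 uint8, red, green, blue), "range_z" (480x640 float32, m along the optical axis (not along the pixel's ray), 0 where there is no reading), "fx", "fy", "cx", "cy" (pixels), "R" (3x3) and "t" (3): a world point X has camera coordinates R X + t. Camera axes: x right, y down, z forward; pixel columns grow to the right and rows downward; lengths in m; the calibration is good to about 2 mm. A picture is of the moment at which its call begins.
- hand_in(): hands the job in; it is judged then, once.
The state is a dict: "clock": time; "joint_pos": joint angles; "joint_velocities": joint speeds; "tau": joint torques, N m; "position": TCP position; "ee_rot": TCP orientation; "ft_force": force on the tool from outside, world axes, zero at the start; "torque": the same for the moment, N m; "grip_width": opening from 0.0 (shut) to 1.0 (fully open); "grasp_force": force on a finger pad.
Only numpy, scipy, OpenCV 4.12 (cv2) and the standard library are available. Lean on these libraries where they do the work, as an engineer would, in place of code of your own. Each camera call takes 0.05 s, during which the arm holds its last target. There are 200 camera calls.

## Working session

There is one attempt and no reset: what is moved stays moved. The work goes in short steps, Python scripts to look and compute and a tool call to move; the robot and the scene stay as the last step left them, time stands still between calls to the robot, and variables do not carry over. Pictures are saved under pics/ and viewed, at most 10 in all, crops included, and the job is handed in when it is done.

Besides the shell and the picture viewer there is one more tool, called after "Emit:" as name([rows], argument=value, ...), one row to a line, values as JSON. move_arm: Moves the arm, as the interface text tells. Its arguments: {"type":"object","properties":{"plan":{"type":"array","items":{"type":"object","properties":{"delta_pos":{"type":"array","items":{"type":"number"}},"turn":{"type":"array","items":{"type":"number"}},"fingers":{"type":"number"}}}},"force":{"type":"number"}},"required":["plan"]}

```bash
mkdir -p pics; cat > h.py <<'E'
import numpy as np, cv2
from workcell import get_obs, camera, hand_in
from scipy.spatial.transform import Rotation as Ro
def snap(n,f):
    c=camera(n); cv2.imwrite(f'pics/{f}.png',c['color'][:,:,::-1]); np.savez(f'{f}.npz',**c); return c
def load(f): return dict(np.load(f'{f}.npz'))
def pt(c,u,v):
    u0,v0=int(round(u)),int(round(v)); w=c['range_z'][v0-1:v0+2,u0-1:u0+2]; z=np.median(w[w>0])
    return c['R'].T@(np.array([(u-c['cx'])/c['fx']*z,(v-c['cy'])/c['fy']*z,z])-c['t'])
def cloud(c):
    z=c['range_z']; v,u=np.mgrid[:480,:640]
    P=np.stack([(u-c['cx'])/c['fx']*z,(v-c['cy'])/c['fy']*z,z],-1)-c['t']
    P=P@c['R']; P[z<=0]=np.nan; return P
E
python3 - <<'E'
from h import *
for n in('scene','top'):
    c=snap(n,n); print(n,c['fx'],c['R'].round(2).tolist(),(-c['R'].T@c['t']).round(3))
o=get_obs();print({k:np.round(v,3) for k,v in o.items()})
E
```

```text
scene 530.0868911098927 [[-0.81, 0.59, 0.02], [0.32, 0.46, -0.83], [-0.5, -0.66, -0.56]] [1.213 0.854 0.832]
top 435.44820200919685 [[0.01, -1.0, -0.01], [-0.99, -0.01, -0.16], [0.16, 0.02, -0.99]] [0.368 0.005 1.21 ]
{'clock': np.float64(0.1), 'joint_pos': array([-1.319,  0.333, -0.065,  1.461,  0.022,  1.35 , -0.088]), 'joint_velocities': array([ 0.001, -0.003, -0.   , -0.003,  0.   , -0.001, -0.001]), 'tau': array([ 2.0000e-03, -6.2675e+01,  4.9000e-02, -3.9243e+01,  1.6000e-02,
        7.0000e-03, -0.0000e+00]), 'position': array([0.17 , 0.601, 0.249]), 'ee_rot': array([ 0.137,  0.991, -0.001, -0.   ]), 'ft_force': array([0.312, 0.327, 0.317]), 'torque': array([ 0.007,  0.016, -0.035]), 'grasp_force': np.float64(0.0), 'grip_width': np.float64(0.999)}
```

View pics/scene.png

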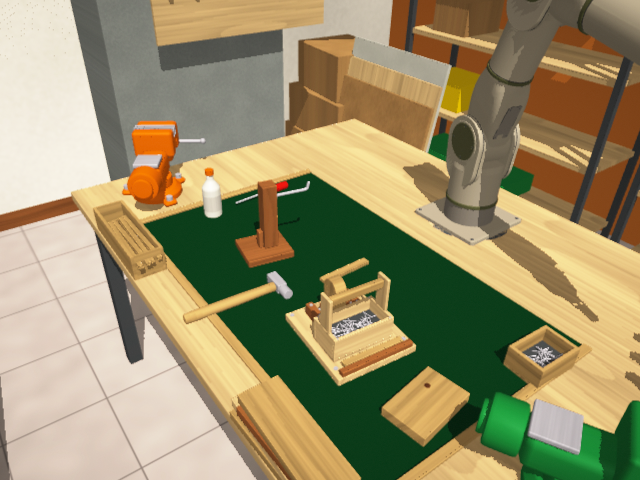

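View pics/top.png

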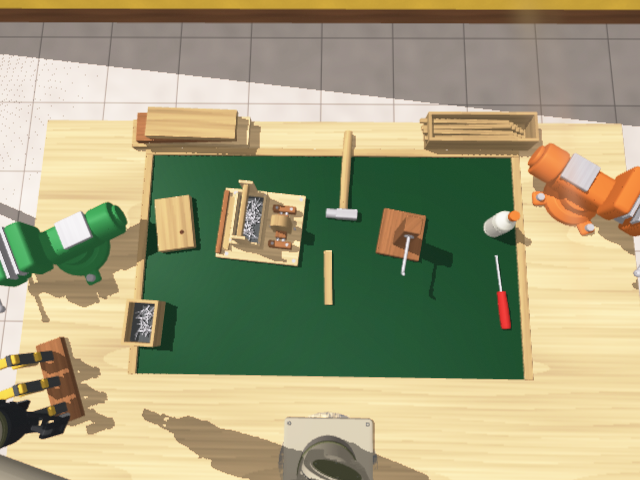

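```bash
python3 - <<'E'
from h import *
a=cv2.imread('pics/top.png'); b=cv2.imread('pics/scene.png')
A=cv2.resize(a[170:280,205:435],(800,383),interpolation=cv2.INTER_CUBIC)
cv2.imwrite('pics/ct.png',A)
c=load('top');P=cloud(c)
def sel(z0,z1,u0,u1,v0,v1):
    m=np.zeros((480,640),bool);m[v0:v1,u0:u1]=1
    m&=(P[...,2]>z0)&(P[...,2]<z1); q=P[m]; 
    if len(q)<4: print('few',len(q));return
    r=cv2.minAreaRect((q[:,:2]*1000).astype(np.float32)); print(z0,z1,len(q),'mean',q.mean(0).round(4),'rect',np.round(r[0],1),np.round(r[1],1),round(r[2],1))
sel(.012,.022,205,315,180,275)   # jig base
sel(.13,.175,205,315,170,275)   # tote bar/ends
sel(.152,.175,205,315,170,275)
sel(.105,.125,265,315,200,255)   # block top
sel(.19,.22,370,435,200,285)    # post top
sel(.013,.025,370,435,200,275)    # stand base
sel(.155,.189,370,435,200,290)    # hook
sel(.006,.014,318,338,240,310)
E
```

```text
0.012 0.022 2166 mean [0.6048 0.1599 0.0182] rect [628.  192.3] [229.1 201.6] 84.5
0.13 0.175 499 mean [0.6372 0.2179 0.1549] rect [638.  219.1] [ 36.  150.4] 84.3
0.152 0.175 396 mean [0.6384 0.2189 0.1576] rect [638.  219.1] [ 35.1 150.5] 84.7
0.105 0.125 187 mean [0.6208 0.1303 0.1145] rect [621.  130.8] [45.5 29. ] 83.4
0.19 0.22 313 mean [ 0.592  -0.1945  0.2043] rect [ 546.3 -187.5] [ 40.3 137.7] 80.1
0.013 0.025 1285 mean [ 0.6049 -0.1889  0.0204] rect [ 608.8 -199.1] [120.7 131.1] 79.2
0.155 0.189 214 mean [ 0.5467 -0.1836  0.1722] rect [ 545.8 -191.3] [ 38.3 138.9] 88.5
0.006 0.014 401 mean [0.4874 0.0035 0.01  ] rect [494.7   4.3] [ 50.4 190.3] 89.3
```

View pics/ct.png

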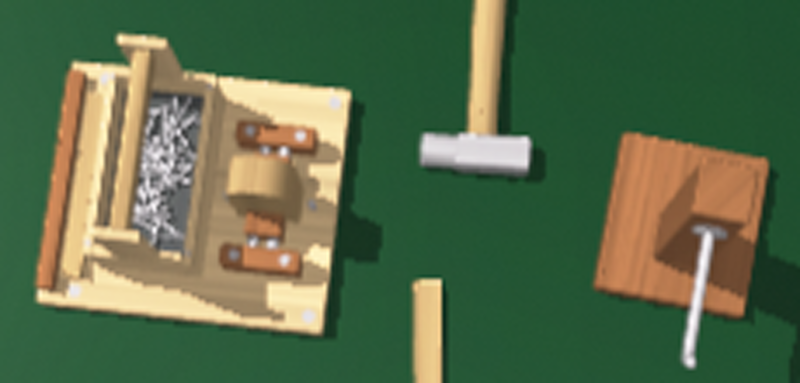

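```bash
python3 - <<'E'
from h import *
c=load('top');P=cloud(c)
m=np.zeros((480,640),bool);m[200:300,370:435]=1
for lo,hi,u0,s in((.197,.215,0,'post'),(.15,.195,0,'hook')):
    k=m&(P[...,2]>lo)&(P[...,2]<hi)
    if s=='post': k&=P[...,0]>.565
    else: k&=P[...,0]<.565
    q=P[k]; r=cv2.minAreaRect((q[:,:2]*1000).astype(np.float32)); print(s,len(q),q.mean(0).round(4),np.round(r[0],1),np.round(r[1],1),r[2],q.min(0).round(3),q.max(0).round(3))
    if s=='hook':
        for x in np.arange(.46,.57,.01):
            t=q[abs(q[:,0]-x)<.005]
            if len(t): print(round(x,3),len(t),t.mean(0).round(4))
b=cv2.imread('pics/scene.png'); cv2.imwrite('pics/cs.png',cv2.resize(b[160:390,225:425],None,fx=2.6,fy=2.6,interpolation=cv2.INTER_CUBIC))
E
```

```text
post 293 [ 0.5933 -0.1949  0.2051] [ 594.  -195.8] [40.2 40.7] 80.47299194335938 [ 0.572 -0.217  0.197] [ 0.615 -0.174  0.21 ]
hook 123 [ 0.5207 -0.1815  0.1713] [ 520.3 -181.6] [ 8.8 88.8] 79.18253326416016 [ 0.477 -0.192  0.165] [ 0.564 -0.17   0.19 ]
0.48 11 [ 0.4797 -0.1732  0.1857]
0.49 13 [ 0.4893 -0.1756  0.1705]
0.5 14 [ 0.4994 -0.1775  0.1696]
0.51 17 [ 0.5103 -0.1793  0.1704]
0.52 12 [ 0.5204 -0.1815  0.1694]
0.53 16 [ 0.53   -0.1836  0.1693]
0.54 14 [ 0.5408 -0.1854  0.1698]
0.55 13 [ 0.5508 -0.187   0.1702]
0.56 13 [ 0.5601 -0.1889  0.1702]
```

View pics/cs.png

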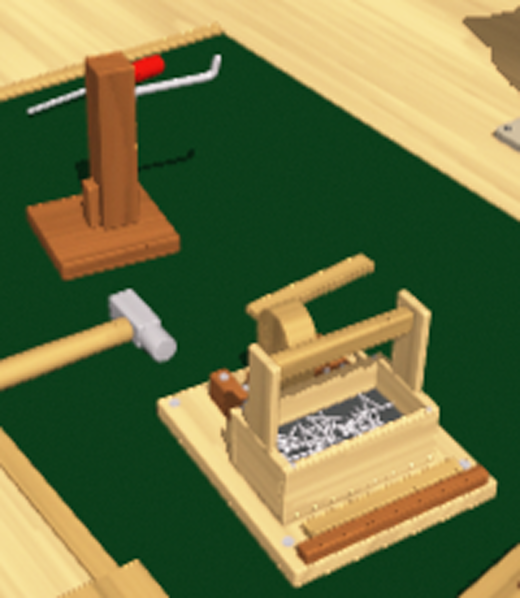

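```bash
cat >> h.py <<'E'
def go(x,y,z,yaw,lean=None):
    "yaw: world deg of tool y axis, tool z down; lean=(axis world, deg) applied on top"
    o=get_obs(); p=np.array(o['position']); R=Ro.from_quat(o['ee_rot'])
    a=np.radians(yaw); Y=np.array([np.cos(a),np.sin(a),0]); Z=np.array([0,0,-1.]); X=np.cross(Y,Z)
    T=Ro.from_matrix(np.stack([X,Y,Z],1))
    if lean is not None: T=Ro.from_rotvec(np.radians(lean[1])*np.array(lean[0]))*T
    print('delta',R.inv().apply(np.array([x,y,z])-p).round(4),'turn',(R.inv()*T).as_rotvec().round(4))
def st():
    o=get_obs(); R=Ro.from_quat(o['ee_rot']).as_matrix()
    print(round(float(o['clock']),2),'p',np.round(o['position'],4),'yawY',np.degrees(np.arctan2(R[1,1],R[0,1])).round(1),'z',R[:,2].round(3),'F',np.round(o['ft_force'],1),'M',np.round(o['torque'],2),'w',o['grip_width'],'g',o['grasp_force'],'q',np.round(o['joint_pos'],2))
E
python3 -c "
from h import *
go(.603,.222,.23,84.5)"
```

```text
delta [-0.5201 -0.2474  0.0197] turn [-0.0013 -0.     -0.1787]
```

Units first: shifts go in shares of 800 mm and turns go in shares of pi rad. So -0.52 m is -0.65, -0.2474 m is -0.3093, -0.1787 rad is -0.0569.

Emit:
move_arm([
  {"delta_pos": [-0.075,-0.035,0],"turn": [0,0,-0.0095],"fingers": 0},
  {"delta_pos": [-0.1375,-0.065,0],"turn": [0,0,-0.0191],"fingers": 0},
  {"delta_pos": [-0.2,-0.095,0],"turn": [0,0,-0.0286],"fingers": 0},
  {"delta_pos": [-0.2625,-0.125,0],"turn": [0,0,-0.0382],"fingers": 0},
  {"delta_pos": [-0.325,-0.155,0],"turn": [0,0,-0.0477],"fingers": 0},
  {"delta_pos": [-0.3875,-0.1838,0],"turn": [0,0,-0.0569],"fingers": 0},
  {"delta_pos": [-0.45,-0.2138,0],"turn": [0,0,-0.0569],"fingers": 0},
  {"delta_pos": [-0.5125,-0.2438,0],"turn": [0,0,-0.0569],"fingers": 0},
  {"delta_pos": [-0.575,-0.2738,0.0125],"turn": [0,0,-0.0569],"fingers": 0},
  {"delta_pos": [-0.625,-0.2975,0.025],"turn": [0,0,-0.0569],"fingers": 0},
  {"delta_pos": [-0.65,-0.3093,0.025],"turn": [0,0,-0.0569],"fingers": 0},
  {"delta_pos": [-0.65,-0.3093,0.025],"turn": [0,0,-0.0569],"fingers": 0},
])

```text
clock: 1.6
position: [0.6036, 0.2213, 0.2297]
ee_rot: [0.049, 0.999, -0.0, -0.0]
ft_force: [-1.6, 0.7, 0.2]
grip_width: 1.002
grasp_force: 0.0
```

```bash
python3 -c "
from h import *
st();go(.603,.222,.147,84.5)"
```

```text
1.6 p [0.6036 0.2213 0.2297] yawY 84.4 z [-0.    -0.001 -1.   ] F [-1.6  0.7  0.2] M [ 0.06 -0.02  0.03] w 1.001578990174758 g 0.0 q [-0.61  0.38  0.25  1.45 -0.1   1.32  1.12]
delta [0.0006 0.0007 0.0827] turn [-0.0006 -0.0003 -0.0022]
```

Converted, 0.083 m is 0.1038, 0.0007 m is 0.0009, -0.002 rad is -0.0006.

Emit:
move_arm([
  {"delta_pos": [0.0006,0.0009,0.0313],"turn": [0,0,-0.0006],"fingers": 0},
  {"delta_pos": [0.0006,0.0009,0.0625],"turn": [0,0,-0.0006],"fingers": 0},
  {"delta_pos": [0.0006,0.0009,0.0938],"turn": [0,0,-0.0006],"fingers": 0},
  {"delta_pos": [0.0006,0.0009,0.1038],"turn": [0,0,-0.0006],"fingers": 0.3},
  {"delta_pos": [0.0006,0.0009,0.1038],"turn": [0,0,-0.0006],"fingers": 1},
  {"delta_pos": [0.0006,0.0009,0.1038],"turn": [0,0,-0.0006],"fingers": 1},
  {"delta_pos": [0.0006,0.0009,0.1038],"turn": [0,0,-0.0006],"fingers": 1},
  {"delta_pos": [0.0006,0.0009,0.1038],"turn": [0,0,-0.0006],"fingers": 1},
  {"delta_pos": [0.0006,0.0009,0.1038],"turn": [0,0,-0.0006],"fingers": 1},
  {"delta_pos": [0.0006,0.0009,0.1038],"turn": [0,0,-0.0006],"fingers": 1},
], force=80)

```text
clock: 2.85
position: [0.6029, 0.2239, 0.1481]
ee_rot: [0.047, 0.999, 0.001, 0.001]
ft_force: [-0.9, 2.0, 6.2]
grip_width: 0.152
grasp_force: 79.3
```

```bash
python3 -c "
from h import *
st();go(.603,.222,.29,84.5)"
```

```text
2.85 p [0.6029 0.2239 0.1481] yawY 84.6 z [ 0.001  0.002 -1.   ] F [-0.9  2.   6.2] M [0.33 0.24 0.01] w 0.15152200712279212 g 79.31927919387817 q [-0.61  0.44  0.24  1.55 -0.11  1.16  1.13]
delta [-0.0005 -0.0017 -0.1419] turn [0.0016 0.0013 0.0023]
```

Converted, -0.15 m is -0.1875, -0.11 m is -0.1375.

Emit:
move_arm([
  {"delta_pos": [0,0,-0.0063],"turn": [0,0,0],"fingers": 1},
  {"delta_pos": [0,0,-0.0188],"turn": [0,0,0],"fingers": 1},
  {"delta_pos": [0,0,-0.0375],"turn": [0,0,0],"fingers": 1},
  {"delta_pos": [0,0,-0.0625],"turn": [0,0,0],"fingers": 1},
  {"delta_pos": [0,0,-0.0875],"turn": [0,0,0],"fingers": 1},
  {"delta_pos": [0,0,-0.1125],"turn": [0,0,0],"fingers": 1},
  {"delta_pos": [0,0,-0.1375],"turn": [0,0,0],"fingers": 1},
  {"delta_pos": [0,0,-0.1625],"turn": [0,0,0],"fingers": 1},
  {"delta_pos": [0,0,-0.1788],"turn": [0,0,0],"fingers": 1},
  {"delta_pos": [0,0,-0.1875],"turn": [0,0,0],"fingers": 1},
])

```text
clock: 4.1
position: [0.6026, 0.223, 0.298]
ee_rot: [0.047, 0.999, 0.0, 0.0]
ft_force: [-0.4, -0.8, -4.1]
grip_width: 0.149
grasp_force: 78.0
```

```bash
python3 -c "
from h import *
st()
s=snap('scene','s2')
b=cv2.imread('pics/s2.png'); cv2.imwrite('pics/cs2.png',cv2.resize(b[120:390,225:465],None,fx=2,fy=2))
# target with bar 100 mm out: bar centre, TCP +35 along stand y
a=np.radians(-10.8);sx=np.array([np.cos(a),np.sin(a)]);sy=np.array([-sx[1],sx[0]])
H=np.array([.594,-.196])-.09*sx
for d in(.10,0): t=H-d*sx+.035*sy; print(H,t); go(t[0],t[1],.30,-10.8)
P=cloud(s);m=np.zeros((480,640),bool);m[150:390,280:420]=1
q=P[m&(P[...,2]>.14)&(P[...,1]>.15)&(P[...,1]<.3)&(P[...,0]>.5)]; 
k=q[abs(q[:,2]-.298)<.02]; print(len(q),len(k))
for lo in np.arange(.54,.74,.02):
  t=q[abs(q[:,0]-lo)<.01]
  if len(t): print(round(lo,2),len(t),t[:,2].max().round(4),t[:,2].min().round(4))
"
```

```text
4.1 p [0.6026 0.223  0.298 ] yawY 84.6 z [ 0.001  0.    -1.   ] F [-0.4 -0.8 -4.1] M [-0.03  0.11  0.01] w 0.14851321050103353 g 78.03503036499023 q [-0.62  0.35  0.26  1.35 -0.09  1.45  1.11]
[ 0.50559415 -0.17913568] [ 0.41392377 -0.1260175 ]
delta [ 0.1551 -0.3654 -0.002 ] turn [1.4000e-03 2.0000e-04 1.6651e+00]
[ 0.50559415 -0.17913568] [ 0.51215249 -0.14475563]
delta [ 0.0556 -0.3748 -0.0019] turn [1.4000e-03 2.0000e-04 1.6651e+00]
8011 1068
0.56 571 0.3134 0.1684
0.58 661 0.4568 0.1675
0.6 1473 0.4677 0.1676
0.62 1901 0.4702 0.1644
0.64 1027 0.4698 0.1672
0.66 532 0.3078 0.1678
0.68 381 0.307 0.1676
0.7 821 0.3128 0.1668
0.72 644 0.3122 0.1666
```

View pics/cs2.png

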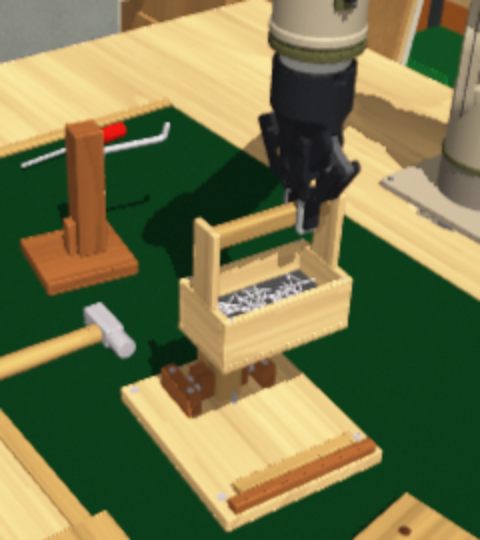

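Converted, -0.272 m is -0.34, -0.255 m is -0.3188, 1.59 rad is 0.5061.

Emit:
move_arm([
  {"delta_pos": [0.0038,-0.0088,-0.0038],"turn": [0,0,0.0095],"fingers": 1},
  {"delta_pos": [0.0113,-0.025,-0.0075],"turn": [0,0,0.0318],"fingers": 1},
  {"delta_pos": [0.0225,-0.05,-0.0125],"turn": [0,0,0.07],"fingers": 1},
  {"delta_pos": [0.0363,-0.0838,-0.0125],"turn": [0,0,0.1178],"fingers": 1},
  {"delta_pos": [0.05,-0.1188,-0.0125],"turn": [0,0,0.1687],"fingers": 1},
  {"delta_pos": [0.065,-0.1538,-0.0125],"turn": [0,0,0.2228],"fingers": 1},
  {"delta_pos": [0.08,-0.1888,-0.0125],"turn": [0,0,0.2769],"fingers": 1},
  {"delta_pos": [0.095,-0.2238,-0.0125],"turn": [0,0,0.331],"fingers": 1},
  {"delta_pos": [0.11,-0.2588,-0.0125],"turn": [0,0,0.3852],"fingers": 1},
  {"delta_pos": [0.125,-0.2913,-0.0125],"turn": [0,0,0.4361],"fingers": 1},
  {"delta_pos": [0.1375,-0.3188,-0.0125],"turn": [0,0,0.4775],"fingers": 1},
  {"delta_pos": [0.1463,-0.34,-0.0125],"turn": [0,0,0.5061],"fingers": 1},
])

```text
clock: 5.65
position: [0.4593, -0.0381, 0.3066]
ee_rot: [0.748, 0.664, 0.0, -0.0]
ft_force: [-0.3, -0.7, -4.7]
grip_width: 0.149
grasp_force: 78.1
```

```bash
python3 -c "
from h import *
st();go(.4139,-.126,.29,-10.8);go(.4139,-.126,.212,-10.8)"
```

```text
5.65 p [ 0.4593 -0.0381  0.3066] yawY -6.8 z [-0.     0.001 -1.   ] F [-0.3 -0.7 -4.7] M [ 0.13 -0.02 -0.06] w 0.14924983209039003 g 78.05542588233948 q [-0.52 -0.09  0.48  1.8   0.04  1.42 -0.17]
delta [-0.0927 -0.0346  0.0166] turn [-0.0006 -0.0006  0.0691]
delta [-0.0927 -0.0346  0.0946] turn [-0.0006 -0.0006  0.0691]
```

Converted, 0.0945 m is 0.1181, -0.0927 m is -0.1159, 0.04 rad is 0.0127.

Emit:
move_arm([
  {"delta_pos": [-0.0188,-0.0075,0],"turn": [0,0,0.0127],"fingers": 1},
  {"delta_pos": [-0.0438,-0.0163,0.0063],"turn": [0,0,0.022],"fingers": 1},
  {"delta_pos": [-0.0688,-0.0263,0.015],"turn": [0,0,0.022],"fingers": 1},
  {"delta_pos": [-0.0938,-0.035,0.0313],"turn": [0,0,0.022],"fingers": 1},
  {"delta_pos": [-0.11,-0.0413,0.05],"turn": [0,0,0.022],"fingers": 1},
  {"delta_pos": [-0.1159,-0.0433,0.0713],"turn": [0,0,0.022],"fingers": 1},
  {"delta_pos": [-0.1159,-0.0433,0.0913],"turn": [0,0,0.022],"fingers": 1},
  {"delta_pos": [-0.1159,-0.0433,0.1075],"turn": [0,0,0.022],"fingers": 1},
  {"delta_pos": [-0.1159,-0.0433,0.1181],"turn": [0,0,0.022],"fingers": 1},
  {"delta_pos": [-0.1159,-0.0433,0.1181],"turn": [0,0,0.022],"fingers": 1},
])

```text
clock: 6.9
position: [0.4155, -0.1246, 0.212]
ee_rot: [0.768, 0.64, -0.0, -0.0]
ft_force: [-0.2, -0.1, -3.8]
grip_width: 0.151
grasp_force: 78.1
```

```bash
python3 -c "
from h import *
st();go(.5121,-.1448,.212,-10.8)
s=snap('scene','s3')
b=cv2.imread('pics/s3.png'); cv2.imwrite('pics/cs3.png',cv2.resize(b[100:320,200:440],None,fx=2.5,fy=2.5))
"
```

```text
6.9 p [ 0.4155 -0.1246  0.212 ] yawY -10.4 z [-0.001 -0.    -1.   ] F [-0.2 -0.1 -3.8] M [0.13 0.01 0.05] w 0.15081876316854603 g 78.12195181846619 q [-0.44 -0.12  0.59  2.01  0.07  1.23 -0.05]
delta [-0.0023  0.0986 -0.0001] turn [-0.001   0.0003  0.0066]
```

View pics/cs3.png

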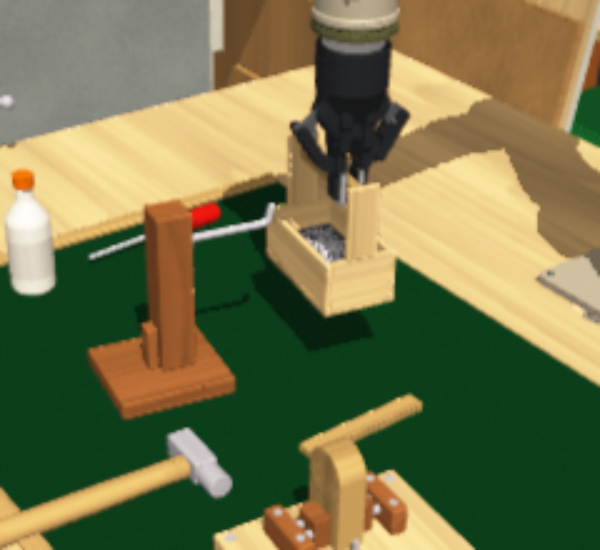

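Converted, 0.1 m is 0.125, 0.05 m is 0.0625, 0.006 rad is 0.0019.

Emit:
move_arm([
  {"delta_pos": [0,0.0088,0],"turn": [0,0,0.0019],"fingers": 1},
  {"delta_pos": [-0.0006,0.025,0],"turn": [0,0,0.0019],"fingers": 1},
  {"delta_pos": [-0.0013,0.0438,0],"turn": [0,0,0.0019],"fingers": 1},
  {"delta_pos": [-0.0013,0.0625,0],"turn": [0,0,0.0019],"fingers": 1},
  {"delta_pos": [-0.0019,0.0813,0],"turn": [0,0,0.0019],"fingers": 1},
  {"delta_pos": [-0.0025,0.1,0],"turn": [0,0,0.0019],"fingers": 1},
  {"delta_pos": [-0.0029,0.115,0],"turn": [0,0,0.0019],"fingers": 1},
  {"delta_pos": [-0.0029,0.125,0],"turn": [0,0,0.0019],"fingers": 1},
  {"delta_pos": [-0.0029,0.125,0],"turn": [0,0,0.0019],"fingers": 1},
])

```text
clock: 8.07
position: [0.5138, -0.1453, 0.2124]
ee_rot: [0.77, 0.637, -0.0, 0.0]
ft_force: [-0.0, 0.1, -3.7]
grip_width: 0.147
grasp_force: 78.2
```

```bash
python3 -c "
from h import *
st();go(.5131,-.145,.182,-10.8)"
```

```text
8.07 p [ 0.5138 -0.1453  0.2124] yawY -10.8 z [-0. -0. -1.] F [-0.   0.1 -3.7] M [ 0.12 -0.01  0.03] w 0.1465365906330251 g 78.16626191139221 q [-0.4   0.17  0.65  1.78 -0.11  1.23  0.1 ]
delta [ 0.0002 -0.0008  0.0304] turn [-0.0002  0.0004  0.0002]
```

Converted, 0.031 m is 0.0388, 0.029 m is 0.0363.

Emit:
move_arm([
  {"delta_pos": [0,0,0.0075],"turn": [0,0,0],"fingers": 1},
  {"delta_pos": [0,0,0.0175],"turn": [0,0,0],"fingers": 1},
  {"delta_pos": [0,0,0.0263],"turn": [0,0,0],"fingers": 1},
  {"delta_pos": [0,0,0.0325],"turn": [0,0,0],"fingers": 1},
  {"delta_pos": [0,0,0.0363],"turn": [0,0,0],"fingers": 1},
  {"delta_pos": [0,0,0.0388],"turn": [0,0,0],"fingers": 1},
])

```text
clock: 8.82
position: [0.5136, -0.1452, 0.1816]
ee_rot: [0.77, 0.638, 0.0, -0.0]
ft_force: [-3.4, 1.4, 7.5]
grip_width: 0.145
grasp_force: 79.8
```

```bash
python3 -c "
from h import *
st()"
```

```text
8.82 p [ 0.5136 -0.1452  0.1816] yawY -10.8 z [ 0.  0. -1.] F [-3.4  1.4  7.5] M [ 0.19  0.87 -0.17] w 0.1453697091857895 g 79.81496572494507 q [-0.39  0.2   0.65  1.82 -0.13  1.16  0.12]
```

Emit:
move_arm([
  {"delta_pos": [0,0,-0.0009],"turn": [0,0,0],"fingers": 1},
  {"delta_pos": [0,0,-0.0009],"turn": [0,0,0],"fingers": 0.78},
  {"delta_pos": [0,0,-0.0009],"turn": [0,0,0],"fingers": 0.72},
  {"delta_pos": [0,0,-0.0009],"turn": [0,0,0],"fingers": 0.65},
  {"delta_pos": [0,0,-0.0009],"turn": [0,0,0],"fingers": 0.5},
  {"delta_pos": [0,0,-0.0009],"turn": [0,0,0],"fingers": 0.4},
  {"delta_pos": [0,0,-0.0009],"turn": [0,0,0],"fingers": 0.4},
])

```text
clock: 9.7
position: [0.5135, -0.1453, 0.1822]
ee_rot: [0.77, 0.638, 0.0, -0.0]
ft_force: [0.2, 0.5, 0.2]
grip_width: 0.598
grasp_force: 0.0
```

```bash
python3 -c "
from h import *
st()
s=snap('scene','s4')
b=cv2.imread('pics/s4.png'); cv2.imwrite('pics/cs4.png',cv2.resize(b[100:320,200:440],None,fx=2.5,fy=2.5))
"
```

```text
9.7 p [ 0.5135 -0.1453  0.1822] yawY -10.8 z [ 0.  0. -1.] F [0.2 0.5 0.2] M [ 0.   -0.    0.02] w 0.5976938508034433 g 0.0 q [-0.39  0.2   0.65  1.82 -0.13  1.16  0.12]
```

View pics/cs4.png

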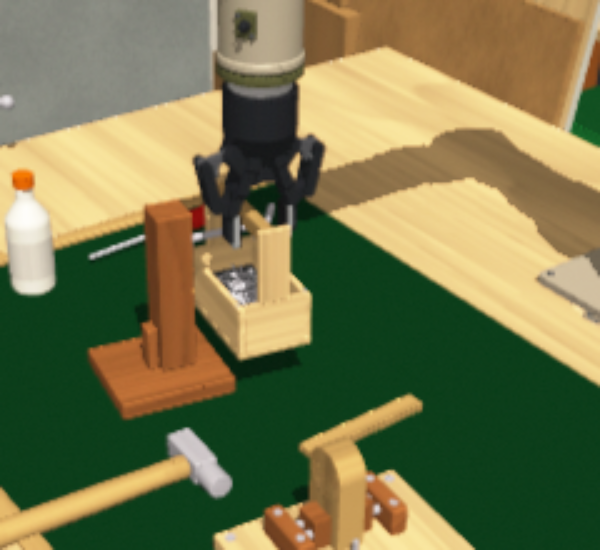

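Converted, -0.08 m is -0.1, -0.07 m is -0.0875.

Emit:
move_arm([
  {"delta_pos": [0,0,-0.0188],"turn": [0,0,0],"fingers": 0.4},
  {"delta_pos": [0,0,-0.05],"turn": [0,0,0],"fingers": 0.35},
  {"delta_pos": [0,0,-0.0875],"turn": [0,0,0],"fingers": 0.3},
  {"delta_pos": [0,0,-0.1],"turn": [0,0,0],"fingers": 0.3},
])

```text
clock: 10.25
position: [0.5143, -0.1456, 0.2646]
ee_rot: [0.771, 0.637, 0.001, 0.001]
ft_force: [0.5, -0.1, 0.6]
grip_width: 0.702
grasp_force: 0.0
```

```bash
python3 -c "
from h import *
st();go(.621,.131,.2,-5.5)
s=snap('scene','s5');P=cloud(s)
m=np.zeros((480,640),bool);m[250:420,280:420]=1
q=P[m&(P[...,2]>.06)&(P[...,2]<.13)&(abs(P[...,0]-.621)<.04)&(abs(P[...,1]-.131)<.05)]
print(len(q),q.min(0),q.max(0)); r=cv2.minAreaRect((q[:,:2]*1000).astype(np.float32)); print(r)
"
```

```text
10.25 p [ 0.5143 -0.1456  0.2646] yawY -10.8 z [ 0.003  0.    -1.   ] F [ 0.5 -0.1  0.6] M [ 0.04  0.03 -0.02] w 0.7016272415034741 g 0.0 q [-0.41  0.12  0.66  1.71 -0.08  1.33  0.08]
delta [0.2917 0.0528 0.065 ] turn [ 0.0033 -0.0005 -0.0925]
562 [0.60452678 0.10779862 0.06005296] [0.63734672 0.16249985 0.12045713]
((619.7010498046875, 135.42572021484375), (53.27882766723633, 31.35745620727539), 85.0693588256836)
```

Converted, 0.2915 m is 0.3644, 0.065 m is 0.0813, -0.0925 rad is -0.0294.

Emit:
move_arm([
  {"delta_pos": [0.05,0.0088,0],"turn": [0,0,-0.0064],"fingers": 0.3},
  {"delta_pos": [0.1063,0.0194,0],"turn": [0,0,-0.0159],"fingers": 0.3},
  {"delta_pos": [0.1625,0.03,0.0125],"turn": [0,0,-0.0294],"fingers": 0.3},
  {"delta_pos": [0.2188,0.04,0.025],"turn": [0,0,-0.0294],"fingers": 0.3},
  {"delta_pos": [0.275,0.05,0.0438],"turn": [0,0,-0.0294],"fingers": 0.3},
  {"delta_pos": [0.325,0.0588,0.0625],"turn": [0,0,-0.0294],"fingers": 0.3},
  {"delta_pos": [0.3538,0.0644,0.075],"turn": [0,0,-0.0294],"fingers": 0.3},
  {"delta_pos": [0.3644,0.0663,0.0813],"turn": [0,0,-0.0294],"fingers": 0.3},
  {"delta_pos": [0.3644,0.0663,0.0813],"turn": [0,0,-0.0294],"fingers": 0.3},
])

```text
clock: 11.42
position: [0.6201, 0.1301, 0.197]
ee_rot: [0.74, 0.672, -0.0, 0.0]
ft_force: [-0.2, -0.0, 1.1]
grip_width: 0.701
grasp_force: 0.0
```

```bash
python3 -c "
from h import *
st();go(.6215,.1305,.094,-5.5)
"
```

```text
11.43 p [0.6201 0.1301 0.197 ] yawY -5.5 z [-0.    -0.001 -1.   ] F [-0.2 -0.   1.1] M [-0.06  0.04  0.03] w 0.7014685431758948 g 0.0 q [-0.64  0.41  0.48  1.53 -0.19  1.25 -0.24]
delta [0.0006 0.0014 0.103 ] turn [-0.0003  0.0007 -0.0007]
```

Converted, 0.103 m is 0.1288, 0.06 m is 0.075.

Emit:
move_arm([
  {"delta_pos": [0.0006,0.0018,0.0375],"turn": [0,0,0],"fingers": 0.3},
  {"delta_pos": [0.0006,0.0018,0.075],"turn": [0,0,0],"fingers": 0.3},
  {"delta_pos": [0.0006,0.0018,0.1063],"turn": [0,0,0],"fingers": 0.3},
  {"delta_pos": [0.0006,0.0018,0.125],"turn": [0,0,0],"fingers": 0.3},
  {"delta_pos": [0.0006,0.0018,0.1288],"turn": [0,0,0],"fingers": 0.4},
  {"delta_pos": [0.0006,0.0018,0.1288],"turn": [0,0,0],"fingers": 0.6},
  {"delta_pos": [0.0006,0.0018,0.1288],"turn": [0,0,0],"fingers": 1},
  {"delta_pos": [0.0006,0.0018,0.1288],"turn": [0,0,0],"fingers": 1},
  {"delta_pos": [0.0006,0.0018,0.1288],"turn": [0,0,0],"fingers": 1},
  {"delta_pos": [0.0006,0.0018,0.1288],"turn": [0,0,0],"fingers": 1},
], force=100)

```text
clock: 12.68
position: [0.622, 0.1314, 0.0955]
ee_rot: [0.74, 0.672, 0.001, 0.0]
ft_force: [-4.0, 0.1, 6.6]
grip_width: 0.319
grasp_force: 100.0
```

```bash
python3 -c "
from h import *
st()
"
```

```text
12.68 p [0.622  0.1314 0.0955] yawY -5.5 z [ 0.001  0.001 -1.   ] F [-4.   0.1  6.6] M [-0.23  0.74  0.01] w 0.31881178166632235 g 100.0259917974472 q [-0.62  0.51  0.45  1.62 -0.24  1.07 -0.2 ]
```

Converted, 0.008 m is 0.01, -0.004 m is -0.005, -0.135 rad is -0.043.

Emit:
move_arm([
  {"delta_pos": [0.0019,0,0],"turn": [0,-0.008,0],"fingers": 1},
  {"delta_pos": [0.0038,0,-0.0009],"turn": [0,-0.0159,0],"fingers": 1},
  {"delta_pos": [0.0056,0,-0.0019],"turn": [0,-0.0239,0],"fingers": 1},
  {"delta_pos": [0.0075,0,-0.0031],"turn": [0,-0.0318,0],"fingers": 1},
  {"delta_pos": [0.0088,0,-0.004],"turn": [0,-0.0382,0],"fingers": 1},
  {"delta_pos": [0.01,0,-0.005],"turn": [0,-0.043,0],"fingers": 1},
])

```text
clock: 13.42
position: [0.6225, 0.1398, 0.0977]
ee_rot: [0.738, 0.671, -0.05, 0.046]
ft_force: [3.1, 0.3, -6.8]
grip_width: 0.319
grasp_force: 99.1
```

```bash
cat >> h.py <<'E'
def blk():
    "block axis from tool: foot point (76 mm along the fingers) in the jig's seat frame, lean to +y in deg"
    o=get_obs(); R=Ro.from_quat(o['ee_rot']).as_matrix(); a=np.radians(-5.5)
    J=np.array([[np.cos(a),-np.sin(a),0],[np.sin(a),np.cos(a),0],[0,0,1]])
    p=np.array(o['position']); f=p+R[:,2]*.0775-[.622,.1314,.018]
    print('foot mm',(J.T@f*1000).round(1),'lean',np.degrees(np.arcsin(-(J.T@R[:,2])[1])).round(1),'latlean',np.degrees((J.T@R[:,2])[0]).round(1)); st()
E
python3 -c "
from h import *
blk()
"
```

```text
foot mm [-0.3 -2.1  2.9] lean 7.8 latlean 0.0
13.43 p [0.6225 0.1398 0.0977] yawY -5.5 z [-0.013 -0.135 -0.991] F [ 3.1  0.3 -6.8] M [ 1.57 -1.04  0.01] w 0.31884793618429036 g 99.07055206596851 q [-0.71  0.55  0.49  1.57 -0.13  1.13 -0.32]
```

```bash
cat > rows.py <<'E'
import numpy as np
T=.135
def tcp(th,h): L=59+h; return np.array([L*np.sin(th),L*np.cos(th)-59])  # jig y, up (mm)
def call(h0,h1,h2,n=6):
    out=[];s=tcp(T,h0);X=np.array([np.cos(T),-np.sin(T)]);Z=np.array([-np.sin(T),-np.cos(T)])
    for a,b,ha,hb in((T,-T,h0,h1),(-T,T,h1,h2)):
        for i in range(1,n+1):
            f=i/n; d=tcp(a+(b-a)*f,ha+(hb-ha)*f)-s
            out.append((round(float(d@X)/1000,4),round(float(d@Z)/1000,4),round(float(T-(a+(b-a)*f)),3)))
    return out
for h in((4.6,8.5,12.5),(12.5,16.5,20.5),(20.5,24.5,28.5),(28.5,32.5,36.5)): print(call(*h))
E
python3 rows.py
```

```text
[(-0.0029, -0.0006, 0.045), (-0.0058, -0.001, 0.09), (-0.0088, -0.0014, 0.135), (-0.0119, -0.0015, 0.18), (-0.0149, -0.0016, 0.225), (-0.018, -0.0015, 0.27), (-0.0152, -0.0028, 0.225), (-0.0123, -0.0041, 0.18), (-0.0094, -0.0053, 0.135), (-0.0063, -0.0063, 0.09), (-0.0032, -0.0072, 0.045), (0.0, -0.0079, 0.0)]
[(-0.0032, -0.0006, 0.045), (-0.0065, -0.001, 0.09), (-0.0099, -0.0013, 0.135), (-0.0133, -0.0015, 0.18), (-0.0167, -0.0014, 0.225), (-0.0201, -0.0013, 0.27), (-0.017, -0.0027, 0.225), (-0.0138, -0.0041, 0.18), (-0.0104, -0.0053, 0.135), (-0.007, -0.0064, 0.09), (-0.0035, -0.0073, 0.045), (0.0, -0.008, 0.0)]
[(-0.0036, -0.0006, 0.045), (-0.0073, -0.001, 0.09), (-0.011, -0.0013, 0.135), (-0.0147, -0.0013, 0.18), (-0.0185, -0.0012, 0.225), (-0.0223, -0.001, 0.27), (-0.0188, -0.0025, 0.225), (-0.0152, -0.004, 0.18), (-0.0115, -0.0052, 0.135), (-0.0077, -0.0063, 0.09), (-0.0039, -0.0072, 0.045), (-0.0, -0.008, 0.0)]
[(-0.004, -0.0006, 0.045), (-0.008, -0.001, 0.09), (-0.012, -0.0012, 0.135), (-0.0161, -0.0012, 0.18), (-0.0203, -0.001, 0.225), (-0.0244, -0.0007, 0.27), (-0.0206, -0.0023, 0.225), (-0.0166, -0.0038, 0.18), (-0.0126, -0.0051, 0.135), (-0.0085, -0.0063, 0.09), (-0.0043, -0.0072, 0.045), (0.0, -0.008, 0.0)]
```

Converted, -0.018 m is -0.0225, -0.012 m is -0.015, 0.27 rad is 0.0859.

Emit:
move_arm([
  {"delta_pos": [-0.0038,0,-0.0008],"turn": [0,0.0143,0],"fingers": 1},
  {"delta_pos": [-0.0075,0,-0.0013],"turn": [0,0.0286,0],"fingers": 1},
  {"delta_pos": [-0.0113,0,-0.0018],"turn": [0,0.043,0],"fingers": 1},
  {"delta_pos": [-0.015,0,-0.0019],"turn": [0,0.0573,0],"fingers": 1},
  {"delta_pos": [-0.0188,0,-0.002],"turn": [0,0.0716,0],"fingers": 1},
  {"delta_pos": [-0.0225,0,-0.0019],"turn": [0,0.0859,0],"fingers": 1},
  {"delta_pos": [-0.0188,0,-0.0035],"turn": [0,0.0716,0],"fingers": 1},
  {"delta_pos": [-0.015,0,-0.0051],"turn": [0,0.0573,0],"fingers": 1},
  {"delta_pos": [-0.0113,0,-0.0066],"turn": [0,0.043,0],"fingers": 1},
  {"delta_pos": [-0.0075,0,-0.0079],"turn": [0,0.0286,0],"fingers": 1},
  {"delta_pos": [-0.0038,0,-0.009],"turn": [0,0.0143,0],"fingers": 1},
  {"delta_pos": [0,0,-0.01],"turn": [0,0,0],"fingers": 1},
])

```text
clock: 14.92
position: [0.6214, 0.1387, 0.1041]
ee_rot: [0.739, 0.67, -0.052, 0.045]
ft_force: [4.4, -3.6, -22.0]
grip_width: 0.314
grasp_force: 100.6
```

```bash
python3 -c "
from h import *
blk()
"
```

```text
foot mm [-1.6 -3.5  9.3] lean 7.9 latlean -0.2
14.93 p [0.6214 0.1387 0.1041] yawY -5.6 z [-0.016 -0.137 -0.99 ] F [  4.4  -3.6 -22. ] M [ 0.36 -1.22  0.12] w 0.31376055501897854 g 100.57478930801153 q [-0.71  0.54  0.48  1.57 -0.13  1.14 -0.32]
```

Converted, -0.02 m is -0.025, -0.017 m is -0.0213, 0.27 rad is 0.0859.

Emit:
move_arm([
  {"delta_pos": [-0.004,0,-0.0008],"turn": [0,0.0143,0],"fingers": 1},
  {"delta_pos": [-0.0081,0,-0.0013],"turn": [0,0.0286,0],"fingers": 1},
  {"delta_pos": [-0.0125,0,-0.0016],"turn": [0,0.043,0],"fingers": 1},
  {"delta_pos": [-0.0166,0,-0.0019],"turn": [0,0.0573,0],"fingers": 1},
  {"delta_pos": [-0.0209,0,-0.0018],"turn": [0,0.0716,0],"fingers": 1},
  {"delta_pos": [-0.025,0,-0.0016],"turn": [0,0.0859,0],"fingers": 1},
  {"delta_pos": [-0.0213,0,-0.0034],"turn": [0,0.0716,0],"fingers": 1},
  {"delta_pos": [-0.0173,0,-0.005],"turn": [0,0.0573,0],"fingers": 1},
  {"delta_pos": [-0.013,0,-0.0066],"turn": [0,0.043,0],"fingers": 1},
  {"delta_pos": [-0.0088,0,-0.008],"turn": [0,0.0286,0],"fingers": 1},
  {"delta_pos": [-0.0044,0,-0.0091],"turn": [0,0.0143,0],"fingers": 1},
  {"delta_pos": [0,0,-0.01],"turn": [0,0,0],"fingers": 1},
])

```text
clock: 16.42
position: [0.6215, 0.1396, 0.1125]
ee_rot: [0.739, 0.67, -0.052, 0.046]
ft_force: [1.1, -5.3, -18.3]
grip_width: 0.314
grasp_force: 102.1
```

```bash
python3 -c "
from h import *
blk()
s=snap('scene','s6')
b=cv2.imread('pics/s6.png'); cv2.imwrite('pics/cs6.png',cv2.resize(b[210:390,270:430],None,fx=3.3,fy=3.3,interpolation=cv2.INTER_CUBIC))
"
```

```text
foot mm [-1.5 -2.7 17.8] lean 8.0 latlean -0.2
16.43 p [0.6215 0.1396 0.1125] yawY -5.6 z [-0.016 -0.138 -0.99 ] F [  1.1  -5.3 -18.3] M [-0.27 -0.71  0.06] w 0.31396298037176007 g 102.1473203971982 q [-0.71  0.53  0.48  1.56 -0.12  1.16 -0.33]
```

View pics/cs6.png

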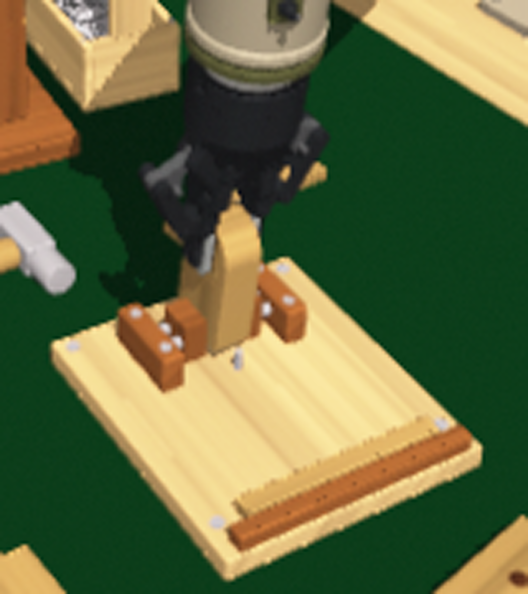

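Converted, -0.022 m is -0.0275, -0.0188 m is -0.0235, 0.27 rad is 0.0859.

Emit:
move_arm([
  {"delta_pos": [-0.0045,0,-0.0008],"turn": [0,0.0143,0],"fingers": 1},
  {"delta_pos": [-0.0091,0,-0.0013],"turn": [0,0.0286,0],"fingers": 1},
  {"delta_pos": [-0.0138,0,-0.0016],"turn": [0,0.043,0],"fingers": 1},
  {"delta_pos": [-0.0184,0,-0.0016],"turn": [0,0.0573,0],"fingers": 1},
  {"delta_pos": [-0.0231,0,-0.0015],"turn": [0,0.0716,0],"fingers": 1},
  {"delta_pos": [-0.0275,0,-0.0013],"turn": [0,0.0859,0],"fingers": 1},
  {"delta_pos": [-0.0235,0,-0.0031],"turn": [0,0.0716,0],"fingers": 1},
  {"delta_pos": [-0.019,0,-0.005],"turn": [0,0.0573,0],"fingers": 1},
  {"delta_pos": [-0.0144,0,-0.0065],"turn": [0,0.043,0],"fingers": 1},
  {"delta_pos": [-0.0096,0,-0.0079],"turn": [0,0.0286,0],"fingers": 1},
  {"delta_pos": [-0.005,0,-0.009],"turn": [0,0.0143,0],"fingers": 1},
  {"delta_pos": [0,0,-0.01],"turn": [0,0,0],"fingers": 1},
])

```text
clock: 17.98
position: [0.6218, 0.1403, 0.1206]
ee_rot: [0.739, 0.67, -0.052, 0.046]
ft_force: [2.1, -6.6, -17.4]
grip_width: 0.319
grasp_force: 102.1
```

```bash
python3 -c "
from h import *
blk()
"
```

```text
foot mm [-1.3 -1.9 25.9] lean 8.0 latlean -0.2
17.98 p [0.6218 0.1403 0.1206] yawY -5.6 z [-0.016 -0.138 -0.99 ] F [  2.1  -6.6 -17.4] M [-0.59 -0.78  0.11] w 0.31914572891788656 g 102.14874800294638 q [-0.71  0.52  0.48  1.55 -0.11  1.17 -0.33]
```

Converted, -0.0235 m is -0.0294, -0.02 m is -0.025, 0.27 rad is 0.0859.

Emit:
move_arm([
  {"delta_pos": [-0.005,0,-0.0008],"turn": [0,0.0143,0],"fingers": 1},
  {"delta_pos": [-0.01,0,-0.0013],"turn": [0,0.0286,0],"fingers": 1},
  {"delta_pos": [-0.015,0,-0.0015],"turn": [0,0.043,0],"fingers": 1},
  {"delta_pos": [-0.02,0,-0.0015],"turn": [0,0.0573,0],"fingers": 1},
  {"delta_pos": [-0.025,0,-0.0013],"turn": [0,0.0716,0],"fingers": 1},
  {"delta_pos": [-0.0294,0,-0.0009],"turn": [0,0.0859,0],"fingers": 1},
  {"delta_pos": [-0.025,0,-0.0029],"turn": [0,0.0716,0],"fingers": 1},
  {"delta_pos": [-0.0204,0,-0.0048],"turn": [0,0.0573,0],"fingers": 1},
  {"delta_pos": [-0.0156,0,-0.0064],"turn": [0,0.043,0],"fingers": 1},
  {"delta_pos": [-0.0106,0,-0.0079],"turn": [0,0.0286,0],"fingers": 1},
  {"delta_pos": [-0.0054,0,-0.009],"turn": [0,0.0143,0],"fingers": 1},
  {"delta_pos": [0,0,-0.01],"turn": [0,0,0],"fingers": 1},
])

```text
clock: 19.48
position: [0.622, 0.1411, 0.129]
ee_rot: [0.739, 0.67, -0.052, 0.046]
ft_force: [1.7, -6.9, -12.5]
grip_width: 0.316
grasp_force: 102.6
```

```bash
python3 -c "
from h import *
blk()
go(.6222,.1314,.1345,-5.5)
"
```

```text
foot mm [-1.1 -1.1 34.3] lean 8.0 latlean -0.1
19.48 p [0.622  0.1411 0.129 ] yawY -5.6 z [-0.016 -0.138 -0.99 ] F [  1.7  -6.9 -12.5] M [-1.32 -0.37  0.08] w 0.3159164320054008 g 102.62795738875866 q [-0.71  0.52  0.48  1.54 -0.11  1.19 -0.34]
delta [-0.0103  0.0011 -0.0041] turn [-0.0023  0.1395 -0.0018]
```

Converted, -0.0225 m is -0.0281, -0.005 m is -0.0063, 0.25 rad is 0.0796.

Emit:
move_arm([
  {"delta_pos": [-0.0053,0,-0.0013],"turn": [0,0.0143,0],"fingers": 1},
  {"delta_pos": [-0.0106,0,-0.0023],"turn": [0,0.0286,0],"fingers": 1},
  {"delta_pos": [-0.0156,0.0004,-0.003],"turn": [0,0.043,0],"fingers": 1},
  {"delta_pos": [-0.0213,0.0006,-0.0035],"turn": [0,0.0573,0],"fingers": 1},
  {"delta_pos": [-0.0263,0.0006,-0.0038],"turn": [0,0.0716,0],"fingers": 1},
  {"delta_pos": [-0.0281,0.0009,-0.004],"turn": [0,0.0796,0],"fingers": 1},
  {"delta_pos": [-0.0244,0.0013,-0.0048],"turn": [0,0.0716,0],"fingers": 1},
  {"delta_pos": [-0.0188,0.0013,-0.0058],"turn": [0,0.0573,0],"fingers": 1},
  {"delta_pos": [-0.0135,0.0013,-0.0063],"turn": [-0.0006,0.0442,-0.0006],"fingers": 1},
  {"delta_pos": [-0.0135,0.0013,-0.0069],"turn": [-0.0006,0.0442,-0.0006],"fingers": 1},
  {"delta_pos": [-0.0135,0.0013,-0.0069],"turn": [-0.0006,0.0442,-0.0006],"fingers": 1},
  {"delta_pos": [-0.0135,0.0013,-0.0069],"turn": [-0.0006,0.0442,-0.0006],"fingers": 1},
])

```text
clock: 20.98
position: [0.6229, 0.1331, 0.1369]
ee_rot: [0.74, 0.673, 0.002, -0.001]
ft_force: [0.8, -0.1, -1.4]
grip_width: 0.314
grasp_force: 104.2
```

```bash
python3 -c "
from h import *
blk()
s=snap('scene','s7')
b=cv2.imread('pics/s7.png'); cv2.imwrite('pics/cs7.png',cv2.resize(b[150:390,225:425],None,fx=2.5,fy=2.5,interpolation=cv2.INTER_CUBIC))
"
```

```text
foot mm [ 0.9  2.1 41.4] lean -0.2 latlean 0.1
20.98 p [0.6229 0.1331 0.1369] yawY -5.4 z [ 0.002  0.004 -1.   ] F [ 0.8 -0.1 -1.4] M [ 0.01 -0.03  0.01] w 0.3143659170160115 g 104.1620784625411 q [-0.62  0.46  0.44  1.59 -0.22  1.14 -0.22]
```

View pics/cs7.png

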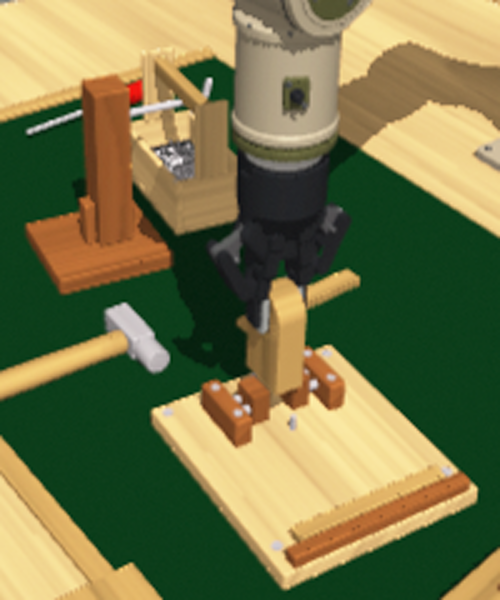

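```bash
python3 -c "
from h import *
s=load('s7');P=cloud(s)
a=np.radians(-5.5);J=np.array([[np.cos(a),-np.sin(a),0],[np.sin(a),np.cos(a),0],[0,0,1]])
Q=(P-[.622,.1314,.018])@J*1000
m=np.zeros((480,640),bool);m[250:330,310:360]=1
m&=(abs(Q[...,0])<11)&(Q[...,1]>15)&(Q[...,1]<40)&(Q[...,2]>8)
q=Q[m]
for z in range(10,145,8):
  t=q[abs(q[:,2]-z)<4]
  if len(t): print(z,len(t),np.median(t,0).round(1))
g=q[(q[:,2]>55)&(q[:,2]<120)]; A=np.c_[g[:,0],g[:,2],np.ones(len(g))]; print(np.degrees(np.linalg.lstsq(A,g[:,1],rcond=None)[0][:2]),q[:,2].min(),q[:,2].max())
for u in range(328,346,3):
  print(u,[(int(Q[v,u,1]),int(Q[v,u,2])) for v in range(300,330,3)])
"
```

```text
10 7 [-0.1 37.2 12.2]
18 5 [-2.1 35.4 16.9]
42 14 [ 2.5 29.5 43.9]
50 22 [-0.5 29.4 49.1]
58 22 [ 1.2 29.5 58. ]
66 22 [ 0.6 29.6 65.3]
74 25 [ 0.9 30.  74.2]
82 24 [ 0.6 29.3 81.6]
90 22 [ 0.3 29.4 90.3]
98 24 [-0.7 29.1 97.1]
106 24 [  0.9  29.7 105.4]
114 28 [ -1.2  29.1 113.9]
122 29 [  0.8  28.1 122.3]
130 42 [ -0.   23.9 130.2]
138 30 [ -1.8  19.1 136.6]
[-3.14369957 -0.03578158] 8.531822537017987 188.73535259209717
328 [(0, 40), (1, 33), (11, 35), (17, 32), (15, 20), (15, 11), (16, 3), (21, 0), (31, 1), (39, 0)]
331 [(12, 50), (12, 41), (12, 32), (17, 28), (17, 19), (13, 6), (17, 0), (23, -1), (33, 0), (42, 1)]
334 [(24, 59), (24, 50), (24, 41), (-6, 0), (3, 1), (11, 0), (19, 0), (28, 0), (39, 2), (44, 0)]
337 [(30, 61), (29, 51), (29, 43), (-4, -1), (6, 0), (15, 0), (24, 0), (30, -1), (39, 0), (49, 0)]Traceback (most recent call last):
  File "<string>", line 14, in <module>
    print(u,[(int(Q[v,u,1]),int(Q[v,u,2])) for v in range(300,330,3)])
              ~~~^^^^^^^^^^
ValueError: cannot convert float NaN to integer
```

Converted, -0.003 m is -0.0038, -0.0015 m is -0.0019.

Emit:
move_arm([
  {"delta_pos": [-0.0019,-0.0004,0],"turn": [0,0,0],"fingers": 1},
  {"delta_pos": [-0.0038,-0.0009,0],"turn": [0,0,0],"fingers": 1},
  {"delta_pos": [-0.0038,-0.0009,0],"turn": [0,0,0],"fingers": 1},
  {"delta_pos": [-0.0038,-0.0009,0],"turn": [0,0,0],"fingers": 1},
  {"delta_pos": [-0.0038,-0.0009,0],"turn": [0,0,0],"fingers": 1},
  {"delta_pos": [-0.0038,-0.0009,0],"turn": [0,0,0],"fingers": 1},
  {"delta_pos": [-0.0038,-0.0009,0],"turn": [0,0,0],"fingers": 1},
  {"delta_pos": [-0.0038,-0.0009,0],"turn": [0,0,0],"fingers": 1},
])

```text
clock: 22.02
position: [0.6219, 0.1309, 0.1368]
ee_rot: [0.739, 0.673, 0.002, -0.001]
ft_force: [-0.2, 0.2, -0.7]
grip_width: 0.316
grasp_force: 104.2
```

```bash
python3 -c "
from h import *
blk(); print(hand_in())
"
```

```text
foot mm [ 0.1 -0.2 41.3] lean -0.2 latlean 0.1
22.02 p [0.6219 0.1309 0.1368] yawY -5.4 z [ 0.002  0.004 -1.   ] F [-0.2  0.2 -0.7] M [ 0.02 -0.03  0.02] w 0.3163467093222724 g 104.16208751499653 q [-0.62  0.46  0.45  1.59 -0.21  1.14 -0.22]
the job is handed in; nothing more can be done
None
```

The job is handed in at 22 s: the tote hangs on the hook with its nails still in it, and the block is rocked free and held upright and still, its foot about 41 mm above its seat and some 7 mm clear of the cheeks.

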